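# Tip the stiffener stick out of its storage tube and lay it in the casting mould

### The arm

A 6-joint arm with a two-finger parallel gripper is mounted at the origin on the work surface. World frame = base frame: x ahead of the robot, y to its left, z up, the work surface at z = 0. Lengths are in m, angles in rad, forces in N, time in s.
With the tool pointing down it reaches from about 0.3 to 0.875 m from the base axis. Payload 6.4 kg.
Tool frame: the origin (TCP) lies midway between the tips of the shut fingers; the grasp point (between the pads) lies 19 mm behind it (ctrl.pinch_z is the distance from the TCP to the grasp point, in m); z points along the fingers, y is the line along which they close (so a half turn about z gives the same grasp; the last joint's range is limited). The gripper opens to 85 mm and grips with 20 to 120 N. Pads are 22 mm wide; open, the fingers measure 114 mm over their backs; the gripper's body (76 mm by 85 mm) begins 54 mm behind the grasp point. The pads swing forward as they close: fully open they stand 13 mm farther back than shut.
Start: joints at [0.913, 0.181, 1.607, -0, 1.354, -0.206], TCP at [0.251, 0.517, 0.231] pointing down, gripper open.
Joint ranges: [-2.99, 2.99], [-0.89, 2.07], [0.3, 2.58], [-1.14, 4.28], [0, 2.63], [-3.12, 3.12]. Speed limits (rad/s): [2.57, 2.57, 3.01, 3.14, 3.14, 3.14].

### API

Orientations are given as a unit quaternion [w, x, y, z].
In Python, from bench import ctrl gives the robot as it stands.
- The arm moves only by the tool apply_moves, never from a script. Its argument "moves" is a list of rows, each an object with "jaw": the opening, from 0 (shut) to 1 (fully open); "offset": the shift along the tool's x, y, z in mm, a list of three; "rot": the turn, a rotation vector about the tool's x, y, z in degrees, a list of three. In form: [{"jaw": jaw, "offset": [dx, dy, dz], "rot": [ax, ay, az]}, ...]. A call has exactly 5 rows; each row shifts and turns the commanded pose from where the row before left it, along the tool's axes as they then stand; what a row does not reach is not made up. A row lasts 1/8 s, in which the tool goes at most 62.5 mm and 10.7 degrees, less where a joint would pass 70% of its speed; a pose out of reach is approached as far as the arm can. A call is refused whole if a number of a shift passes 62.5 or a number of a turn 10.7, either way. A call with a gripper value outside its range is refused whole. The fingers move at their own pace and stop on an object; the grip force is fixed at half the most. Time passes only in rows, so rows that do not move let the fingers close, or fill a call up. It gives the time, the measured TCP pose, the force, the opening and the grip force at its end, in the units of the state.
- ctrl.get_obs(): the state, without advancing time (a new reading comes with each control period).
- ctrl.camera(name): name is "scene" or "top"; returns (picture, depth): 420x560x3 uint8, red, green, blue; 420x560 float32, m along the optical axis (not along the pixel's ray), 0 where there is no reading.
- ctrl.camera_params(name): a dict with "K" (3x3 intrinsics, pixels), "dist" ([k1, k2, p1, p2, k3] as OpenCV has them; the pictures are not rectified), "cam_to_world" (4x4, takes a point from camera to world coordinates). Camera axes: x right, y down, z forward; pixel columns grow to the right and rows downward; lengths in m; the calibration is good to about 2 mm. A picture is of the moment at which its call begins. camera_params takes no time and is no camera call.
- ctrl.hand_in(): hands the job in; it is judged then, once.
Trained networks look in the newest picture that a camera, given by its name, has taken for a name from the list of things; names that differ only in an ending like _2 or _b are one class to them, and where a whole thing is asked for, a point or a joint stands for the part that bears it (a point fixed in the world has none). Each returns a list of dicts, best first, with "score" (0 to 1); they miss things now and then, are a little off and sometimes report something else, mostly with a low value. They report only what shows in the picture. A call takes as long as a camera call. They do not tell look-alikes from the thing itself.
- ctrl.outline_of(camera, target): "region" (420x560 bool, what is visible of it) and "position" ([column, row] in pixels, amid what is visible of it).
The state is a dict: "time_s": time; "q": joint angles; "dq": joint speeds; "joint_efforts": joint torques, N m; "eef_pos": TCP position; "eef_rot": TCP orientation; "wrist_force": force on the tool from outside, world axes, zero at the start; "torque": the same for the moment, N m; "opening": opening from 0.0 (shut) to 1.0 (fully open); "grasp_force": force on a finger pad.
Only numpy, scipy, OpenCV 4.12 (cv2) and the standard library are available. Lean on these libraries where they do the work, as an engineer would, in place of code of your own. Each camera call takes 0.05 s, during which the arm holds its last target. There are 200 camera calls.

### The job

Get the wooden stick out of its closed-end card tube: tip the tube mouth-down just until one end of the stick slides out of the mouth (do not pour the stick right out), then grip that end, draw the stick out, and lower it, without dropping it, into the two notches of the plywood mould, so that it bridges the mould with both ends sticking out about equally. Leave the empty tube lying flat on the bench and do not push about or knock over the other things.

Things in the scene. Friction and masses are not known exactly. Their poses are not given: they have to be found in the camera images.
- tube_center (a point): centre of the square brown card tube lying on the bench: 200 mm long, 30 mm wide and high, 3 mm walls, smooth 24 mm square bore, 0.12 kg. x runs along it to the open mouth (x = +100 mm); z is up as it lies. The other end is shut (6 mm wall) and wears a grey cap 16 mm long, 38 mm wide, 34 mm high.
- tube_mouth (a point): centre of the tube's open mouth, 100 mm from its centre; same axes as tube_center. The stick slides in the tube once it is tipped mouth-down by more than about 30 degrees, and stays put when the tube is nearly level.
- stick_center (a point): centre of the planed square wooden stick, 165 mm long, 18 mm wide and high, 35 g; x runs along it (both ends alike). At the start it lies loose on the floor of the tube, wholly inside, its end 7 to 30 mm behind the mouth, out of the fingers' reach.
- mould_seat (a point): plywood mould fixed to the bench: open box 80 mm long (x), 110 wide (y), 50 high, plaster dome inside. Each end wall (8 mm thick, across x) has a notch at y = 0, 26 mm wide, 15 deep, its floor 35 mm above the bench. The point, mid-mould and 44 mm up, is where the centre of the stick comes when it lies along x in both notches, 42 mm overhanging at each end.
- spray: bystander: bare metal spray can, 52 mm across, 160 mm high, standing beside the tube's closed half; origin under its base
- tape: bystander: roll of paper tape lying flat, 80 mm across, 40 mm high, near the tube; origin under its base
- jar: bystander: amber glass jar, 56 mm across, 70 mm high, beside the mould; origin under its base
- brush: bystander: brush lying flat, 180 mm long, up to 42 mm wide, 20 mm high, near the mould; origin about its middle, x along its length
- glue: bystander: white bottle with black cap, 54 mm across, 130 mm high, standing in the middle of the bench; origin under its base
Mind the look-alikes: they are no part of the job. Of the things that look like the part that bears tube_center, take the one that is farthest from the robot's base at the start. Leave any yellow look-alike of the part that bears mould_seat alone.

How it is judged:
On the way, in this order (a step that is already met when the one before it is completed fails the run):
1. the tube is tipped mouth-down and one end of the stick stands out of the mouth by 20 to 120 mm (angle between tube_center's own x axis and vertical above 1.75 rad and x of stick_center in the frame of tube_center between 0.0375 and 0.1375 m), for 0.1 s.
2. the fingers grip the stick by the end that stands out, the rest being still in the tube (contact force between the fingers and stick above 1 N and x of stick_center in the frame of tube_center between 0.0325 and 0.1625 m and distance between stick_center and tube_center below 0.165 m), for 0.1 s.
3. the stick lies in both notches while still held (contact force between the fingers and stick above 0.5 N and z of stick_center in the frame of mould_seat between -0.005 and 0.007 m and horizontal distance between stick_center and mould_seat below 0.022 m and angle between the x axis of stick_center and the x axis of mould_seat, either way round below 0.15 rad), for 0.05 s.
At the end, for the whole second after the job is handed in: The stick lies at rest in both notches of the mould (its centre within 4 mm of the seated height and 20 mm of the mould's middle, its length within 0.15 rad of the mould's), and the empty tube lies flat and still on the bench (z of stick_center in the frame of mould_seat between -0.004 and 0.004 m and horizontal distance between stick_center and mould_seat below 0.02 m and angle between the x axis of stick_center and the x axis of mould_seat, either way round below 0.15 rad and linear speed of each of stick, tube below 0.02 m/s and height (world z) of tube_center below 0.022 m and angle between tube_center's own x axis and vertical between 1.5 and 1.64 rad); the robot touches nothing.
It fails at once if a bystander is pushed by more than 30 mm (distance of any of spray, tape, jar, glue, brush from where it was at the start of the episode above 0.03 m).
It fails at once if a standing bystander is tipped over (angle between any of spray, jar, glue's own z axis and vertical above 0.5 rad).
It also fails if it takes over 67 s, if anything falls off the work surface, if the arm or the gripper's body presses on something with over 40 N, if the wrist force passes 120 N, or if a joint passes its speed limit or range.

## Working session

There is one attempt and no reset: what is moved stays moved. The work goes in short steps, Python scripts to look and compute and a tool call to move; the robot and the scene stay as the last step left them, time stands still between calls to the robot, and variables do not carry over. Pictures are saved under pics/ and viewed, at most 10 in all, crops included, and the job is handed in when it is done.

Besides the shell and the picture viewer there is one more tool, called as name([rows], argument=value, ...), one row to a line, values as JSON. apply_moves: Moves the arm, as the interface text tells. Its arguments: {"type":"object","properties":{"moves":{"type":"array"}},"required":["moves"]}

```bash
ls; mkdir -p pics; cat > h.py <<'E'
import numpy as np, cv2
from bench import ctrl
def snap(n,f):
    p,d=ctrl.camera(n); cv2.imwrite('pics/'+f,p[...,::-1]); np.save('pics/%s.npy'%n,d); return p,d
def pts(n,d,mask=None):
    c=ctrl.camera_params(n);K=np.array(c['K']);T=np.array(c['cam_to_world'])
    v,u=np.mgrid[:420,:560]; m=d>0
    if mask is not None:m&=mask
    uv=np.stack([u[m],v[m]],-1).astype(float)
    n_=cv2.undistortPoints(uv[:,None],K,np.array(c['dist'],float))[:,0]
    z=d[m]; P=np.c_[n_*z[:,None],z]
    return P@T[:3,:3].T+T[:3,3], uv
E
python3 - <<'E'
from h import *
for n in ['scene','top']:
    p,d=snap(n,n+'0.png'); print(np.round(ctrl.camera_params(n)['cam_to_world'],3).tolist())
    for t in ['tube_center','mould_seat','spray','tape','jar','brush','glue','stick_center']:
        for r in ctrl.outline_of(n,t):
            P,uv=pts(n,d,r['region'])
            if len(P)<5: continue
            print(n,t,round(r['score'],2),np.round(r['position']),len(P),np.round(np.median(P,0),3),'min',np.round(np.percentile(P,2,axis=0),3),'max',np.round(np.percentile(P,98,axis=0),3))
print(ctrl.get_obs())
E
```

```text
pics
[[-0.578, 0.687, -0.441, 1.197], [0.816, 0.495, -0.299, 0.465], [0.013, -0.533, -0.846, 1.373], [0.0, 0.0, 0.0, 1.0]]
scene tube_center 0.85 [366. 295.] 847 [0.569 0.355 0.027] min [0.471 0.308 0.002] max [0.652 0.4   0.036]
scene tube_center 0.55 [421. 237.] 890 [0.335 0.388 0.026] min [ 0.238  0.327 -0.005] max [0.411 0.443 0.034]
scene mould_seat 0.92 [242. 141.] 876 [ 0.345 -0.252  0.023] min [ 0.29  -0.306  0.   ] max [ 0.407 -0.19   0.051]
scene mould_seat 0.64 [180. 159.] 864 [ 0.512 -0.368  0.022] min [ 0.463 -0.417 -0.003] max [ 0.579 -0.296  0.052]
scene spray 0.29 [366. 295.] 786 [0.571 0.356 0.028] min [0.473 0.31  0.009] max [0.652 0.398 0.036]
scene tape 0.65 [413. 285.] 578 [0.511 0.447 0.032] min [ 0.466  0.412 -0.002] max [0.543 0.484 0.043]
scene tape 0.35 [182. 159.] 763 [ 0.51  -0.371  0.023] min [ 0.464 -0.416  0.   ] max [ 0.578 -0.297  0.051]
scene jar 0.96 [188. 179.] 349 [ 0.586 -0.273  0.057] min [ 0.561 -0.303  0.008] max [ 0.605 -0.258  0.071]
scene brush 0.88 [178. 132.] 439 [ 0.448 -0.448  0.014] min [ 0.365 -0.493  0.001] max [ 0.506 -0.396  0.021]
[... 1394 characters left out ...]
': 0.9, 'q': array([ 9.12686337e-01,  1.80825175e-01,  1.60696708e+00,  1.15423741e-06,
        1.35377577e+00, -2.06298096e-01]), 'dq': array([-4.18688858e-05, -3.55861969e-04,  2.47523735e-05, -1.79702181e-03,
       -1.70977883e-03, -1.79097570e-03]), 'joint_efforts': array([ 3.46239913e-04, -4.44825876e+01, -3.51688957e+01, -3.43726890e-05,
        7.06555911e-04,  2.22421096e-05]), 'eef_pos': array([0.25104843, 0.51734058, 0.23129022]), 'eef_rot': array([4.64633359e-06, 2.23989503e-01, 9.74591557e-01, 1.14179228e-05]), 'wrist_force': array([ 0.58265112, -0.03264725,  0.8276067 ]), 'torque': array([-0.01022243,  0.02152653,  0.01649378]), 'grasp_force': 0.0, 'opening': 1.002310348851212}
```

```bash
python3 - <<'E'
import cv2
a=cv2.imread('pics/top0.png')
cv2.imwrite('pics/top0b.png',cv2.resize(a,(784,588),interpolation=cv2.INTER_CUBIC))
s=cv2.imread('pics/scene0.png'); 
b=cv2.resize(a[100:320,80:240],None,fx=2.5,fy=2.5); c=cv2.resize(s[190:366,300:460],None,fx=2.5,fy=2.5)
c=cv2.copyMakeBorder(c,0,b.shape[0]-c.shape[0],0,0,cv2.BORDER_CONSTANT)
cv2.imwrite('pics/crop1.png',cv2.hconcat([b,c]))
E
```

```text
(no output)
```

View pics/top0b.png

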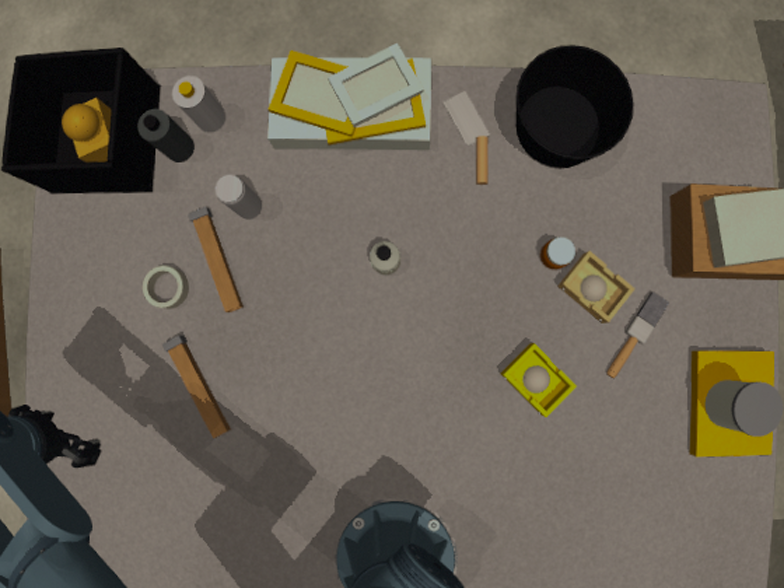

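View pics/crop1.png

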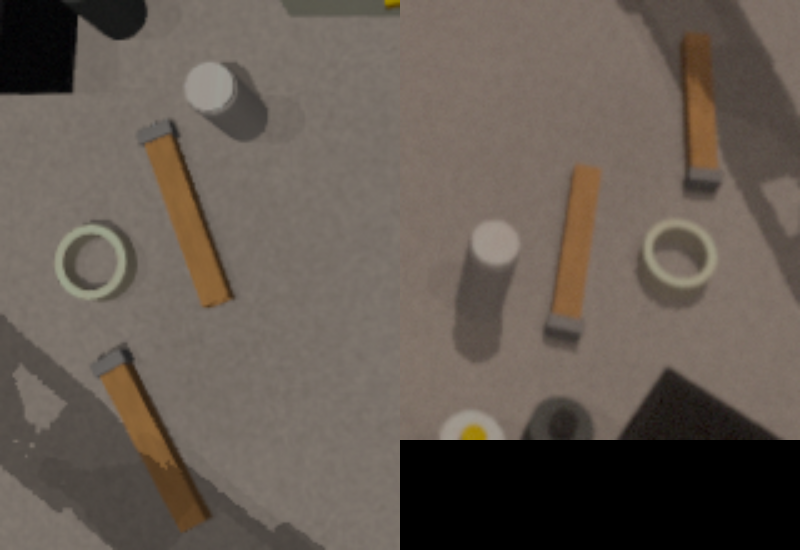

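Two tubes: the far one at top (155,184), ~0.66 m from the base, and the near one at (139,276), ~0.49 m. The far one is meant. Its cap is away from the robot and its mouth is at the lower end of the picture, as the crop confirms. Two moulds: plain plywood at top (427,204), and yellow at (388,271), which I leave alone. Next come the precise poses.

```bash
cat >> h.py <<'E'
def rect(P):
    (c,s,a)=cv2.minAreaRect((P[:,:2]*1000).astype(np.float32)); b=cv2.boxPoints((c,s,a))
    e=b[1]-b[0],b[2]-b[1]; L=max(e,key=np.linalg.norm)
    return np.round(c,1),np.round(s,1),round(np.degrees(np.arctan2(L[1],L[0]))%180,1)
E
python3 - <<'E'
from h import *
from scipy.spatial.transform import Rotation as R
for n in ['scene','top']:
    p,d=ctrl.camera(n)
    for t,ref,zr in [('tube_center',(.56,.35),(.024,.04)),('mould_seat',(.515,-.366),(.044,.058))]:
        best=None
        for r in ctrl.outline_of(n,t):
            m=cv2.dilate(r['region'].astype(np.uint8),np.ones((3,3)))>0
            P,uv=pts(n,d,m)
            if np.hypot(*(np.median(P,0)[:2]-ref))<.05: best=(P,uv);break
        if best is None: print('miss');continue
        P,uv=best; k=(P[:,2]>zr[0])&(P[:,2]<zr[1]); Q=P[k]; uvk=uv[k].astype(int)
        c=p[uvk[:,1],uvk[:,0]].astype(int); sat=c.max(1)-c.min(1)
        print(n,t,len(Q),'z',np.round(np.median(Q[:,2]),4),rect(Q))
        if t[0]=='t':
            B=Q[sat>45]; print(' brown',len(B),rect(B))
            C=Q[sat<30]; print(' cap',len(C),np.round(C.mean(0),3))
            mu=B.mean(0); u,s,v=np.linalg.svd((B-mu)[:,:2]); print(' pca',np.round(mu,4),v[0], 'ext',np.percentile((Q-mu)[:,:2]@v[0],[0,1,99,100]))
E
python3 - <<'E'
import cv2
a=cv2.imread('pics/top0.png')[160:250,370:490]; b=cv2.imread('pics/scene0.png')[100:205,120:260]
a=cv2.resize(a,(400,300),interpolation=3); b=cv2.resize(b,(400,300),interpolation=3)
cv2.imwrite('pics/mould.png',cv2.hconcat([a,b]))
E
```

```text
scene tube_center 700 z 0.0286 (array([557.6, 353.3]), array([200.8,  38.1]), np.float32(20.8))
 brown 605 (array([550.7, 348.7]), array([184.9,  30.6]), np.float32(22.1))
 cap 85 [0.645 0.386 0.032]
 pca [0.5538 0.3498 0.0283] [0.92726319 0.37441018] ext [-0.09573867 -0.09269983  0.10393787  0.10518466]
scene mould_seat 172 z 0.0469 (array([ 530.6, -343.7]), array([154.8,  79.2]), np.float32(51.1))
top tube_center 881 z 0.0298 (array([557.3, 345.3]), array([200.6,  40.9]), np.float32(24.0))
 brown 776 (array([549. , 345.2]), array([186.2,  32.8]), np.float32(22.5))
 cap 93 [0.641 0.381 0.033]
 pca [0.5475 0.3442 0.0297] [-0.92419153 -0.38192934] ext [-0.10998375 -0.10772366  0.08910054  0.09129487]
top mould_seat 397 z 0.0496 (array([ 516.4, -364.2]), array([110.8,  81.8]), np.float32(51.6))
```

View pics/mould.png

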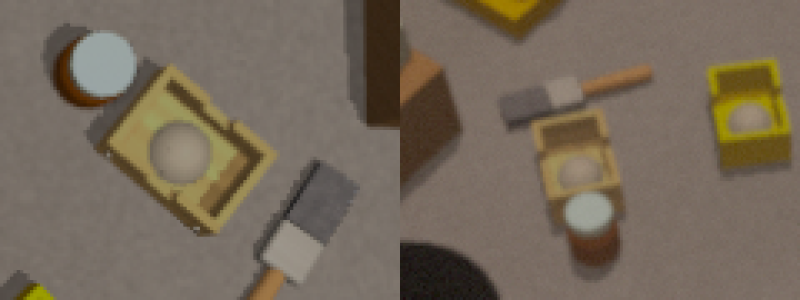

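```bash
cat >> h.py <<'E'
from scipy.spatial.transform import Rotation as R
import json
def cur():
    o=ctrl.get_obs(); q=o['eef_rot']; return np.array(o['eef_pos']),R.from_quat([q[1],q[2],q[3],q[0]])
def down(ang): # tool z down, tool x at heading ang deg
    c,s=np.cos(np.radians(ang)),np.sin(np.radians(ang)); return R.from_matrix(np.c_[[c,s,0],[s,-c,0],[0,0,-1]])
def plan(p1,R1,n,jaw,p0=None,R0=None):
    if p0 is None: p0,R0=cur()
    w=(R0.inv()*R1).as_rotvec(degrees=True)/n; rows=[]; p=p0.copy();Rc=R0
    for i in range(n):
        tgt=p0+(np.array(p1)-p0)*(i+1)/n
        o=np.round(Rc.inv().apply(tgt-p)*1000,1)
        rows.append(dict(jaw=jaw,offset=o.tolist(),rot=np.round(w,1).tolist()))
        p=p+Rc.apply(o/1000); Rc=Rc*R.from_rotvec(np.round(w,1),degrees=True)
    for i in range(0,n,5): print(json.dumps(rows[i:i+5]))
    return p,Rc
tube=np.array([.557,.349]); TD=202.3
def st():
    o=ctrl.get_obs(); print('t',o['time_s'],'pos',np.round(o['eef_pos'],4),'q',np.round(o['q'],2),'F',np.round(o['wrist_force'],1),'open',round(o['opening'],3),'g',round(o['grasp_force'],1))
E
python3 - <<'E'
from h import *
u=np.array([np.cos(np.radians(TD)),np.sin(np.radians(TD))])
g=tube+.01*u; print(g)
plan([*g,.12],down(TD),10,0.6)
E
```

```text
[0.5477479  0.34520544]
[{"jaw": 0.6, "offset": [-34.2, -2.5, 11.1], "rot": [0.0, -0.0, -4.8]}, {"jaw": 0.6, "offset": [-33.9, -5.4, 11.2], "rot": [0.0, -0.0, -4.8]}, {"jaw": 0.6, "offset": [-33.3, -8.2, 11.1], "rot": [0.0, -0.0, -4.8]}, {"jaw": 0.6, "offset": [-32.5, -11.0, 11.1], "rot": [0.0, -0.0, -4.8]}, {"jaw": 0.6, "offset": [-31.5, -13.6, 11.1], "rot": [0.0, -0.0, -4.8]}]
[{"jaw": 0.6, "offset": [-30.2, -16.2, 11.2], "rot": [0.0, -0.0, -4.8]}, {"jaw": 0.6, "offset": [-28.8, -18.7, 11.1], "rot": [0.0, -0.0, -4.8]}, {"jaw": 0.6, "offset": [-27.1, -21.0, 11.1], "rot": [0.0, -0.0, -4.8]}, {"jaw": 0.6, "offset": [-25.2, -23.3, 11.1], "rot": [0.0, -0.0, -4.8]}, {"jaw": 0.6, "offset": [-23.2, -25.2, 11.2], "rot": [0.0, -0.0, -4.8]}]
```

apply_moves([
  {"jaw": 0.6,"offset": [-34,-2.5,11],"rot": [0,0,-4.8]},
  {"jaw": 0.6,"offset": [-34,-5.5,11],"rot": [0,0,-4.8]},
  {"jaw": 0.6,"offset": [-33,-8,11],"rot": [0,0,-4.8]},
  {"jaw": 0.6,"offset": [-32.5,-11,11],"rot": [0,0,-4.8]},
  {"jaw": 0.6,"offset": [-31.5,-13.5,11],"rot": [0,0,-4.8]},
])

```text
time_s: 1.82
eef_pos: [0.4, 0.431, 0.176]
eef_rot: [0.0, 0.015, 1.0, 0.0]
wrist_force: [0.2, -0.1, -0.3]
opening: 0.598
grasp_force: 0.0
```

apply_moves([
  {"jaw": 0.6,"offset": [-30,-16,11],"rot": [0,0,-4.8]},
  {"jaw": 0.6,"offset": [-29,-18.5,11],"rot": [0,0,-4.8]},
  {"jaw": 0.6,"offset": [-27,-21,11],"rot": [0,0,-4.8]},
  {"jaw": 0.6,"offset": [-25,-23.5,11],"rot": [0,0,-4.8]},
  {"jaw": 0.6,"offset": [-23,-25,11],"rot": [0,0,-4.8]},
])

```text
time_s: 2.45
eef_pos: [0.5479, 0.3453, 0.1209]
eef_rot: [0.0, -0.193, 0.981, 0.0]
wrist_force: [0.3, 0.9, 0.4]
opening: 0.598
grasp_force: 0.0
```

```bash
python3 - <<'E'
from h import *
st()
plan([.5477,.3452,.008],down(TD),5,.6)
E
```

```text
t 2.45 pos [0.5479 0.3453 0.1209] q [ 0.38  0.45  1.5   0.    1.19 -1.58] F [0.3 0.9 0.4] open 0.598 g 0.0
[{"jaw": 0.6, "offset": [0.0, 0.0, 22.6], "rot": [0.0, 0.0, -0.0]}, {"jaw": 0.6, "offset": [0.1, 0.0, 22.6], "rot": [0.0, 0.0, -0.0]}, {"jaw": 0.6, "offset": [0.0, 0.0, 22.5], "rot": [0.0, 0.0, -0.0]}, {"jaw": 0.6, "offset": [0.1, 0.0, 22.6], "rot": [0.0, 0.0, -0.0]}, {"jaw": 0.6, "offset": [0.0, 0.0, 22.6], "rot": [0.0, 0.0, -0.0]}]
```

apply_moves([
  {"jaw": 0.6,"offset": [0,0,23],"rot": [0,0,0]},
  {"jaw": 0.6,"offset": [0,0,23],"rot": [0,0,0]},
  {"jaw": 0.6,"offset": [0,0,23],"rot": [0,0,0]},
  {"jaw": 0.6,"offset": [0,0,23],"rot": [0,0,0]},
  {"jaw": 0.6,"offset": [0,0,22],"rot": [0,0,0]},
])

```text
time_s: 3.08
eef_pos: [0.5469, 0.3459, 0.0064]
eef_rot: [0.0, -0.192, 0.981, -0.0]
wrist_force: [0.6, -0.9, 0.7]
opening: 0.599
grasp_force: 0.0
```

apply_moves([
  {"jaw": 0,"offset": [0,0,0],"rot": [0,0,0]},
  {"jaw": 0,"offset": [0,0,0],"rot": [0,0,0]},
  {"jaw": 0,"offset": [0,0,0],"rot": [0,0,0]},
  {"jaw": 0,"offset": [0,0,0],"rot": [0,0,0]},
  {"jaw": 0,"offset": [0,0,0],"rot": [0,0,0]},
])

```text
time_s: 3.7
eef_pos: [0.5471, 0.346, 0.0077]
eef_rot: [0.0, -0.192, 0.981, 0.0]
wrist_force: [0.1, -0.7, -2.2]
opening: 0.338
grasp_force: 62.7
```

```bash
python3 - <<'E'
from h import *
p,R0=cur(); off=np.array([.010,0,.0075])
c0=p-R0.apply(off)
p0,R_=p,R0
# build with TCP following centre path
n=10;rows=[]
pc=p;Rc=R0
for i in range(n):
    th=-4.0*(i+1); Rt=R0*R.from_rotvec([0,th,0],degrees=True)
    c=c0.copy(); c[2]+= .097*(i+1)/n
    t=c+Rt.apply(off); o=np.round(Rc.inv().apply(t-pc)*1000,1); pc=pc+Rc.apply(o/1000);Rc=Rt
    rows.append(o.tolist())
print(c0,rows,pc)
E
```

```text
[0.55635803 0.34973411 0.01520978] [[-0.6, -0.0, -9.0], [-1.2, -0.0, -9.0], [-1.9, -0.0, -8.9], [-2.6, -0.0, -8.9], [-3.2, -0.0, -8.6], [-3.9, -0.0, -8.4], [-4.5, -0.0, -8.2], [-5.1, -0.0, -7.9], [-5.7, -0.0, -7.6], [-6.2, -0.0, -7.1]] [0.55373842 0.3486701  0.10001501]
```

apply_moves([
  {"jaw": 0,"offset": [-0.5,0,-9],"rot": [0,-4,0]},
  {"jaw": 0,"offset": [-1,0,-9],"rot": [0,-4,0]},
  {"jaw": 0,"offset": [-2,0,-9],"rot": [0,-4,0]},
  {"jaw": 0,"offset": [-2.5,0,-9],"rot": [0,-4,0]},
  {"jaw": 0,"offset": [-3,0,-8.5],"rot": [0,-4,0]},
])

```text
time_s: 4.32
eef_pos: [0.5494, 0.3469, 0.0535]
eef_rot: [0.172, -0.189, 0.966, 0.034]
wrist_force: [0.1, -0.1, -1.6]
opening: 0.34
grasp_force: 63.0
```

apply_moves([
  {"jaw": 0,"offset": [-4,0,-8.5],"rot": [0,-4,0]},
  {"jaw": 0,"offset": [-4.5,0,-8],"rot": [0,-4,0]},
  {"jaw": 0,"offset": [-5,0,-8],"rot": [0,-4,0]},
  {"jaw": 0,"offset": [-5.5,0,-7.5],"rot": [0,-4,0]},
  {"jaw": 0,"offset": [-6,0,-7],"rot": [0,-4,0]},
])

```text
time_s: 4.95
eef_pos: [0.5528, 0.3483, 0.0999]
eef_rot: [0.337, -0.18, 0.922, 0.066]
wrist_force: [-0.5, 0.0, -0.2]
opening: 0.337
grasp_force: 63.2
```

```bash
python3 - <<'E'
from h import *
st(); p,Rc=cur(); u=Rc.apply([1,0,0]); print('axis',u,'tilt',np.degrees(np.arcsin(-u[2])))
c=p-Rc.apply([.01,0,.0075]); print('centre',c)
p1,d=snap('top','t1.png'); p2,d2=snap('scene','s1.png')
for n,dd in(('top',d),('scene',d2)):
    for r in ctrl.outline_of(n,'stick_center'):
        P,uv=pts(n,dd,r['region'])
        if len(P): print(n,r['score'],r['position'],len(P),np.round(np.median(P,0),3), 'x along tube',np.round(np.percentile((P-c)@u,[5,50,95]),3))
a=cv2.resize(p1[130:250,90:250],(400,300),interpolation=3); b=cv2.resize(p2[215:335,290:450],(400,300),interpolation=3)
cv2.imwrite('pics/tilt.png',cv2.hconcat([a,b])[...,::-1])
E
```

```text
t 4.95 pos [0.5528 0.3483 0.0999] q [ 0.38  0.23  2.04  0.03  0.17 -1.6 ] F [-0.5  0.  -0.2] open 0.337 g 63.2
axis [-0.70835629 -0.28789126 -0.64447652] tilt 40.12643812357233
centre [0.55541353 0.34939572 0.11211693]
top 0.62 [169.6, 225.6] 159 [0.448 0.302 0.032] x along tube [0.108 0.142 0.17 ]
```

View pics/tilt.png

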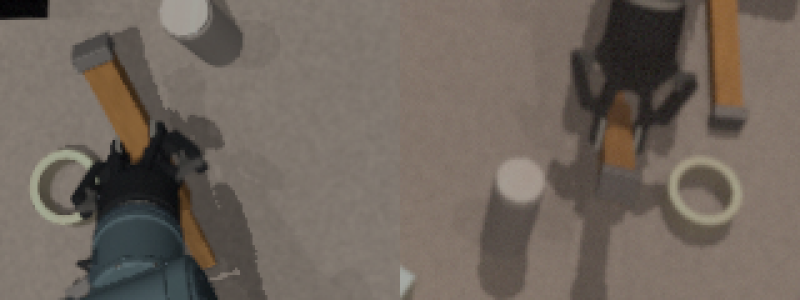

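```bash
cat > back.py <<'E'
from h import *
p,R0=cur(); off=np.array([.010,0,.0075]); th0=40.1; c0=p-R0.apply(off)
u=np.array([np.cos(np.radians(TD)),np.sin(np.radians(TD)),0])
S=.160
pc,Rc=p,R0
ths=[36,32,28,24,20,16,12,8,4,0]; back0=0
for i,t in enumerate(ths):
    r=np.radians(t); r0=np.radians(th0)
    h=lambda a:S*np.sin(a)+.012*np.cos(a)
    ex=[.0005,.001,.001,.0015,.002,.004,.005,.005,.005,.005][i]
    sh=lambda a:S*(np.cos(a))-.012*np.sin(a)
    s=sh(r)-sh(r0)
    if t<20: s=(sh(np.radians(20))-sh(r0))*(1-(20-t)/20)
    c=np.array([*(c0-u*s)[:2],h(r)+ex])
    Rt=R0*R.from_rotvec([0,40.1-t,0],degrees=True)
    q=c+Rt.apply(off); o=np.round(Rc.inv().apply(q-pc)*1000,1); w=np.round((Rc.inv()*Rt).as_rotvec(degrees=True),1)
    print(o.tolist(),w.tolist()); pc=pc+Rc.apply(o/1000);Rc=Rt
print(c,pc)
E
python3 back.py
```

```text
[-0.8, 0.0, 9.7] [-0.0, 4.1, -0.0]
[-0.3, 0.0, 10.1] [-0.0, 4.0, -0.0]
[0.0, 0.1, 10.5] [0.0, 4.0, 0.0]
[-0.2, -0.0, 10.0] [0.0, 4.0, -0.0]
[-0.2, 0.0, 10.0] [-0.0, 4.0, -0.0]
[9.3, -0.0, 5.0] [0.0, 4.0, -0.0]
[9.2, -0.0, 6.9] [-0.0, 4.0, 0.0]
[8.9, -0.1, 8.6] [-0.0, 4.0, -0.0]
[8.3, 0.0, 9.3] [-0.0, 4.0, 0.0]
[7.5, -0.0, 10.0] [0.0, 4.0, -0.0]
[0.55545975 0.34938957 0.017     ] [0.54619338 0.34562518 0.00952571]
```

apply_moves([
  {"jaw": 0,"offset": [-0.8,0,9.7],"rot": [0,4.1,0]},
  {"jaw": 0,"offset": [-0.3,0,10],"rot": [0,4,0]},
  {"jaw": 0,"offset": [0,0,10.5],"rot": [0,4,0]},
  {"jaw": 0,"offset": [-0.2,0,10],"rot": [0,4,0]},
  {"jaw": 0,"offset": [-0.2,0,10],"rot": [0,4,0]},
])

```text
time_s: 5.78
eef_pos: [0.5792, 0.3589, 0.0576]
eef_rot: [0.168, -0.189, 0.967, 0.033]
wrist_force: [0.3, 0.3, -0.9]
opening: 0.337
grasp_force: 63.0
```

apply_moves([
  {"jaw": 0,"offset": [9.3,0,5],"rot": [0,4,0]},
  {"jaw": 0,"offset": [9.2,0,7],"rot": [0,4,0]},
  {"jaw": 0,"offset": [9,0,8.5],"rot": [0,4,0]},
  {"jaw": 0,"offset": [8.3,0,9.3],"rot": [0,4,0]},
  {"jaw": 0,"offset": [7.5,0,10],"rot": [0,4,0]},
])

```text
time_s: 6.4
eef_pos: [0.5467, 0.3456, 0.0094]
eef_rot: [-0.002, -0.192, 0.981, -0.0]
wrist_force: [0.8, 0.1, -1.4]
opening: 0.336
grasp_force: 62.9
```

```bash
python3 - <<'E'
from h import *
st(); p,Rc=cur(); u=Rc.apply([1,0,0]); print('axis',u); c=p-Rc.apply([.01,0,.0075]); print('centre',c)
p1,d=snap('top','t2.png')
for r in ctrl.outline_of('top','stick_center'):
        P,uv=pts('top',d,r['region'])
        if len(P): print(r['score'],r['position'],len(P),np.round(np.median(P,0),3), 'x along tube',np.round(np.percentile((P-c)@u,[5,50,95]),3))
E
```

```text
t 6.4 pos [0.5467 0.3456 0.0094] q [ 0.38  0.6   1.53 -0.    1.01 -1.58] F [ 0.8  0.1 -1.4] open 0.336 g 62.9
axis [-0.92653929 -0.37617416  0.00423552]
centre [0.55604093 0.34940159 0.01685348]
0.52 [175.0, 232.5] 220 [0.426 0.294 0.023] x along tube [0.105 0.141 0.172]
```

apply_moves([
  {"jaw": 0,"offset": [0,0,1.5],"rot": [0,0,0]},
  {"jaw": 0,"offset": [0,0,0],"rot": [0,0,0]},
  {"jaw": 0.6,"offset": [0,0,0],"rot": [0,0,0]},
  {"jaw": 0.6,"offset": [0,0,0],"rot": [0,0,0]},
  {"jaw": 0.6,"offset": [0,0,0],"rot": [0,0,0]},
])

```text
time_s: 7.12
eef_pos: [0.5465, 0.3457, 0.0085]
eef_rot: [-0.0, -0.192, 0.981, -0.0]
wrist_force: [0.5, -0.1, 0.7]
opening: 0.6
grasp_force: 0.0
```

apply_moves([
  {"jaw": 0.6,"offset": [0,0,-10],"rot": [0,0,0]},
  {"jaw": 0.6,"offset": [0,0,-20],"rot": [0,0,0]},
  {"jaw": 0.6,"offset": [0,0,-30],"rot": [0,0,0]},
  {"jaw": 0.6,"offset": [0,0,-30],"rot": [0,0,0]},
  {"jaw": 0.6,"offset": [0,0,-30],"rot": [0,0,0]},
])

```text
time_s: 7.75
eef_pos: [0.5469, 0.3459, 0.131]
eef_rot: [0.0, -0.192, 0.981, 0.0]
wrist_force: [0.7, 0.9, 0.5]
opening: 0.599
grasp_force: 0.0
```

```bash
python3 - <<'E'
from h import *
st()
u=np.array([-.9265,-.3762]); c=np.array([.556,.3494])
ims=[]
for n,f,b in (('top','t3.png',(170,270,120,250)),('scene','s3.png',(190,330,300,460))):
    p1,d=snap(n,f); ims.append(cv2.resize(p1[b[0]:b[1],b[2]:b[3]],(400,300),interpolation=3))
    for t in('stick_center','tube_center'):
      for r in ctrl.outline_of(n,t):
        P,uv=pts(n,d,r['region'])
        if len(P)<20: continue
        Q=P[P[:,2]>.013]
        print(n,t,round(r['score'],2),np.round(r['position']),len(Q),np.round(np.median(Q,0),3),rect(Q),'x along',np.round(np.percentile((Q[:,:2]-c)@u,[1,50,99]),3))
cv2.imwrite('pics/out.png',cv2.hconcat(ims)[...,::-1])
E
```

```text
t 7.75 pos [0.5469 0.3459 0.131 ] q [ 0.38  0.44  1.5  -0.    1.21 -1.58] F [0.7 0.9 0.5] open 0.599 g 0.0
top stick_center 0.63 [174. 233.] 203 [0.425 0.295 0.02 ] (array([428.4, 296.6]), array([77.5, 19.4]), np.float32(21.3)) x along [0.1   0.142 0.176]
top stick_center 0.44 [272. 180.] 402 [0.555 0.026 0.091] (array([559.8,  28.3]), array([53.9, 49.8]), np.float32(27.6)) x along [0.093 0.123 0.144]
top tube_center 0.96 [156. 194.] 736 [0.535 0.338 0.029] (array([559.6, 342. ]), array([201.4,  48.3]), np.float32(23.9)) x along [-0.099  0.023  0.099]
top tube_center 0.67 [155. 299.] 114 [0.26  0.331 0.028] (array([272.1, 335.6]), array([81.8, 13.6]), np.float32(22.0)) x along [0.234 0.282 0.308]
top tube_center 0.24 [104. 204.] 104 [0.502 0.473 0.037] (array([499.9, 471.5]), array([47.4, 18. ]), np.float32(2.3)) x along [-0.014  0.003  0.029]
scene tube_center 0.66 [363. 299.] 739 [0.574 0.359 0.028] (array([565.1, 352.2]), array([191.2,  36.4]), np.float32(23.1)) x along [-0.103 -0.02   0.08 ]
scene tube_center 0.64 [422. 245.] 471 [0.364 0.404 0.027] (array([435. , 412.4]), array([274.8,  76.9]), np.float32(6.6)) x along [-0.023  0.156  0.225]
```

View pics/out.png

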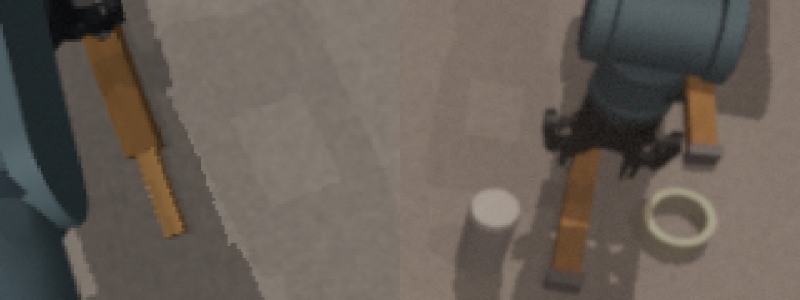

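```bash
python3 - <<'E'
from h import *
p,r=plan([.4124,.2911,.06],down(202.1),5,.45)
plan([.4124,.2911,.004],down(202.1),5,.45,p,r)
E
```

```text
[{"jaw": 0.45, "offset": [28.8, -0.0, 13.6], "rot": [0.0, -0.0, 0.0]}, {"jaw": 0.45, "offset": [28.8, -0.0, 13.5], "rot": [0.0, -0.0, 0.0]}, {"jaw": 0.45, "offset": [28.7, -0.1, 13.6], "rot": [0.0, -0.0, 0.0]}, {"jaw": 0.45, "offset": [28.8, 0.0, 13.5], "rot": [0.0, -0.0, 0.0]}, {"jaw": 0.45, "offset": [28.8, -0.0, 13.6], "rot": [0.0, -0.0, 0.0]}]
[{"jaw": 0.45, "offset": [-0.0, -0.0, 11.2], "rot": [0.0, -0.0, 0.0]}, {"jaw": 0.45, "offset": [-0.1, -0.0, 11.2], "rot": [0.0, -0.0, 0.0]}, {"jaw": 0.45, "offset": [-0.0, -0.0, 11.2], "rot": [0.0, -0.0, 0.0]}, {"jaw": 0.45, "offset": [-0.0, -0.0, 11.2], "rot": [0.0, -0.0, 0.0]}, {"jaw": 0.45, "offset": [-0.1, -0.0, 11.2], "rot": [0.0, -0.0, 0.0]}]
```

apply_moves([
  {"jaw": 0.45,"offset": [29,0,13.5],"rot": [0,0,0]},
  {"jaw": 0.45,"offset": [29,0,13.5],"rot": [0,0,0]},
  {"jaw": 0.45,"offset": [28.5,0,13.5],"rot": [0,0,0]},
  {"jaw": 0.45,"offset": [28.5,0,13.5],"rot": [0,0,0]},
  {"jaw": 0.45,"offset": [29,0,13.5],"rot": [0,0,0]},
])

```text
time_s: 8.68
eef_pos: [0.4111, 0.2907, 0.0592]
eef_rot: [-0.002, -0.192, 0.981, -0.0]
wrist_force: [0.2, 0.3, -0.1]
opening: 0.449
grasp_force: 0.0
```

apply_moves([
  {"jaw": 0.45,"offset": [0,0,11],"rot": [0,0,0]},
  {"jaw": 0.45,"offset": [0,0,11],"rot": [0,0,0]},
  {"jaw": 0.45,"offset": [0,0,11],"rot": [0,0,0]},
  {"jaw": 0.45,"offset": [0,0,11],"rot": [0,0,0]},
  {"jaw": 0.45,"offset": [0,0,11],"rot": [0,0,0]},
])

```text
time_s: 9.3
eef_pos: [0.4131, 0.2915, 0.005]
eef_rot: [-0.001, -0.192, 0.981, -0.0]
wrist_force: [-0.3, 0.6, -0.2]
opening: 0.453
grasp_force: 0.0
```

apply_moves([
  {"jaw": 0.3,"offset": [0,0,0],"rot": [0,0,0]},
  {"jaw": 0,"offset": [0,0,0],"rot": [0,0,0]},
  {"jaw": 0,"offset": [0,0,0],"rot": [0,0,0]},
  {"jaw": 0,"offset": [0,0,0],"rot": [0,0,0]},
  {"jaw": 0,"offset": [0,0,0],"rot": [0,0,0]},
])

```text
time_s: 9.93
eef_pos: [0.413, 0.2915, 0.006]
eef_rot: [-0.001, -0.192, 0.981, -0.0]
wrist_force: [0.6, -0.1, -0.2]
opening: 0.195
grasp_force: 60.3
```

apply_moves([
  {"jaw": 0,"offset": [15,0,0],"rot": [0,0,0]},
  {"jaw": 0,"offset": [22,0,0],"rot": [0,0,0]},
  {"jaw": 0,"offset": [26,0,0],"rot": [0,0,0]},
  {"jaw": 0,"offset": [28,0,0],"rot": [0,0,0]},
  {"jaw": 0,"offset": [24,0,0],"rot": [0,0,0]},
])

```text
time_s: 10.55
eef_pos: [0.3041, 0.2473, 0.0057]
eef_rot: [-0.001, -0.192, 0.981, -0.0]
wrist_force: [0.3, 0.8, 0.1]
opening: 0.192
grasp_force: 60.5
```

apply_moves([
  {"jaw": 0,"offset": [0,0,-15],"rot": [0,0,0]},
  {"jaw": 0,"offset": [0,0,-30],"rot": [0,0,0]},
  {"jaw": 0,"offset": [0,0,-35],"rot": [0,0,0]},
  {"jaw": 0,"offset": [0,0,-35],"rot": [0,0,0]},
  {"jaw": 0,"offset": [0,0,-25],"rot": [0,0,0]},
])

```text
time_s: 11.18
eef_pos: [0.3059, 0.248, 0.1471]
eef_rot: [-0.0, -0.192, 0.981, -0.0]
wrist_force: [0.8, 0.5, 0.3]
opening: 0.193
grasp_force: 60.5
```

```bash
python3 - <<'E'
from h import *
st(); p,Rc=cur(); print(Rc.as_matrix().round(3).tolist())
for n in('top','scene'):
    p1,d=snap(n,n+'4.png')
    for t in('stick_center','tube_center'):
      for r in ctrl.outline_of(n,t):
        P,uv=pts(n,d,r['region'])
        if len(P)<20: continue
        L=Rc.inv().apply(P-p)
        print(n,t,round(r['score'],2),np.round(r['position']),len(P),np.round(np.median(P,0),3),rect(P),'tool x',np.round(np.percentile(L[:,0],[1,50,99]),3),'y,z',np.round(np.median(L,0)[1:],4))
E
```

```text
t 11.175 pos [0.3059 0.248  0.1471] q [ 0.38 -0.15  2.12 -0.    1.17 -1.58] F [0.8 0.5 0.3] open 0.193 g 60.5
[[-0.926, -0.377, -0.001], [-0.377, 0.926, -0.0], [0.001, -0.0, -1.0]]
top stick_center 0.85 [165. 250.] 429 [0.387 0.277 0.162] (array([383.1, 277.1]), array([119.9,  20.2]), np.float32(22.1)) tool x [-0.141 -0.086 -0.027] y,z [-0.0038 -0.015 ]
top tube_center 0.59 [157. 183.] 883 [0.558 0.347 0.03 ] (array([556.4, 344.6]), array([198.3,  36.5]), np.float32(23.4)) tool x [-0.365 -0.272 -0.173] y,z [-0.004   0.1174]
top tube_center 0.57 [130. 256.] 445 [0.368 0.403 0.03 ] (array([365.2, 402.9]), array([87.6, 35.4]), np.float32(32.2)) tool x [-0.157 -0.115 -0.073] y,z [0.119  0.1174]
scene stick_center 0.87 [388. 204.] 372 [0.374 0.277 0.159] (array([335. , 268.4]), array([232.4,  34.6]), np.float32(14.2)) tool x [-0.148 -0.075  0.054] y,z [ 0.0014 -0.0115]
scene tube_center 0.91 [366. 295.] 903 [0.573 0.356 0.027] (array([549.1, 352.2]), array([218.7,  42.1]), np.float32(21.1)) tool x [-0.373 -0.288 -0.176] y,z [-0.      0.1197]
scene tube_center 0.87 [419. 237.] 810 [0.333 0.386 0.027] (array([319.5, 383.5]), array([205.6,  38.1]), np.float32(29.2)) tool x [-0.164 -0.077  0.033] y,z [0.1174 0.1204]
```

```bash
python3 - <<'E'
from h import *
p0,R0=cur(); T=np.array([.468,-.323,.205]); 
a=p0+(T-p0)/3; a[2]=.205
p,r=plan(a,down(202.1-20.2),5,0)
plan(T,down(141.6),10,0,p,r)
E
```

```text
[{"jaw": 0, "offset": [4.3, -39.3, -12.1], "rot": [-0.0, -0.0, 4.0]}, {"jaw": 0, "offset": [1.6, -39.6, -12.0], "rot": [-0.0, -0.0, 4.0]}, {"jaw": 0, "offset": [-1.2, -39.5, -12.1], "rot": [-0.0, -0.0, 4.0]}, {"jaw": 0, "offset": [-3.9, -39.4, -12.1], "rot": [-0.0, -0.0, 4.0]}, {"jaw": 0, "offset": [-6.7, -39.0, -12.0], "rot": [-0.0, -0.0, 4.0]}]
[{"jaw": 0, "offset": [-9.4, -38.4, 0.0], "rot": [-0.0, -0.0, 4.1]}, {"jaw": 0, "offset": [-12.2, -37.7, 0.0], "rot": [-0.0, -0.0, 4.1]}, {"jaw": 0, "offset": [-14.8, -36.7, 0.0], "rot": [-0.0, -0.0, 4.1]}, {"jaw": 0, "offset": [-17.4, -35.5, 0.1], "rot": [-0.0, -0.0, 4.1]}, {"jaw": 0, "offset": [-19.9, -34.2, -0.0], "rot": [-0.0, -0.0, 4.1]}]
[{"jaw": 0, "offset": [-22.3, -32.7, -0.0], "rot": [-0.0, -0.0, 4.1]}, {"jaw": 0, "offset": [-24.6, -31.0, -0.0], "rot": [-0.0, -0.0, 4.1]}, {"jaw": 0, "offset": [-26.7, -29.1, 0.0], "rot": [-0.0, -0.0, 4.1]}, {"jaw": 0, "offset": [-28.8, -27.2, 0.0], "rot": [-0.0, -0.0, 4.1]}, {"jaw": 0, "offset": [-30.6, -25.1, 0.0], "rot": [-0.0, -0.0, 4.1]}]
```

apply_moves([
  {"jaw": 0,"offset": [4.5,-39,-12],"rot": [0,0,4]},
  {"jaw": 0,"offset": [1.5,-39.5,-12],"rot": [0,0,4]},
  {"jaw": 0,"offset": [-1,-39.5,-12],"rot": [0,0,4]},
  {"jaw": 0,"offset": [-4,-39.5,-12],"rot": [0,0,4]},
  {"jaw": 0,"offset": [-6.5,-39,-12],"rot": [0,0,4]},
])

```text
time_s: 12.1
eef_pos: [0.3594, 0.057, 0.205]
eef_rot: [-0.002, -0.017, 1.0, -0.0]
wrist_force: [0.5, -0.1, 0.2]
opening: 0.192
grasp_force: 60.4
```

apply_moves([
  {"jaw": 0,"offset": [-9.5,-38.5,0],"rot": [0,0,4.1]},
  {"jaw": 0,"offset": [-12,-37.5,0],"rot": [0,0,4.1]},
  {"jaw": 0,"offset": [-15,-36.5,0],"rot": [0,0,4.1]},
  {"jaw": 0,"offset": [-17.5,-35.5,0],"rot": [0,0,4.1]},
  {"jaw": 0,"offset": [-20,-34,0],"rot": [0,0,4.1]},
])

```text
time_s: 12.72
eef_pos: [0.4141, -0.1326, 0.2043]
eef_rot: [-0.002, 0.161, 0.987, 0.0]
wrist_force: [0.5, 0.9, 0.1]
opening: 0.195
grasp_force: 60.4
```

apply_moves([
  {"jaw": 0,"offset": [-22.5,-32.5,0],"rot": [0,0,4.1]},
  {"jaw": 0,"offset": [-24.5,-31,0],"rot": [0,0,4.1]},
  {"jaw": 0,"offset": [-26.5,-29,0],"rot": [0,0,4.1]},
  {"jaw": 0,"offset": [-29,-27,0],"rot": [0,0,4.1]},
  {"jaw": 0,"offset": [-30.5,-25,0],"rot": [0,0,4.1]},
])

```text
time_s: 13.35
eef_pos: [0.4688, -0.322, 0.2038]
eef_rot: [-0.002, 0.334, 0.943, 0.0]
wrist_force: [0.6, 0.4, -0.3]
opening: 0.192
grasp_force: 60.4
```

```bash
python3 - <<'E'
from h import *
st(); p0,R0=cur(); print(np.degrees(np.arctan2(*R0.as_matrix()[[1,0],0])))
plan([.468,-.323,.095],down(141.6),5,0)
E
```

```text
t 13.35 pos [ 0.4688 -0.322   0.2038] q [-0.81  0.2   1.65 -0.    1.3  -1.7 ] F [ 0.6  0.4 -0.3] open 0.192 g 60.4
140.9657457330898
[{"jaw": 0, "offset": [-0.1, -0.2, 21.8], "rot": [-0.0, -0.0, -0.1]}, {"jaw": 0, "offset": [-0.1, -0.3, 21.7], "rot": [-0.0, -0.0, -0.1]}, {"jaw": 0, "offset": [-0.1, -0.2, 21.8], "rot": [-0.0, -0.0, -0.1]}, {"jaw": 0, "offset": [-0.1, -0.2, 21.8], "rot": [-0.0, -0.0, -0.1]}, {"jaw": 0, "offset": [-0.1, -0.2, 21.7], "rot": [-0.0, -0.0, -0.1]}]
```

apply_moves([
  {"jaw": 0,"offset": [0,-0.2,22],"rot": [0,0,-0.1]},
  {"jaw": 0,"offset": [0,-0.2,22],"rot": [0,0,-0.1]},
  {"jaw": 0,"offset": [0,-0.2,22],"rot": [0,0,-0.1]},
  {"jaw": 0,"offset": [0,-0.2,22],"rot": [0,0,-0.1]},
  {"jaw": 0,"offset": [0,0,20],"rot": [0,0,-0.1]},
])

```text
time_s: 13.98
eef_pos: [0.4674, -0.321, 0.0951]
eef_rot: [-0.002, 0.329, 0.944, 0.0]
wrist_force: [-0.2, 1.0, -0.8]
opening: 0.193
grasp_force: 60.4
```

```bash
python3 - <<'E'
from h import *
st(); p,Rc=cur()
ims=[]
for n,b in(('top',(160,250,370,490)),('scene',(90,195,120,260))):
    p1,d=snap(n,n+'5.png'); ims.append(cv2.resize(p1[b[0]:b[1],b[2]:b[3]],(400,300),interpolation=3))
    for t in('stick_center','mould_seat'):
      for r in ctrl.outline_of(n,t):
        P,uv=pts(n,d,cv2.dilate(r['region'].astype(np.uint8),np.ones((3,3)))>0)
        if len(P)<20 or np.hypot(*(np.median(P,0)[:2]-[.516,-.36]))>.1: continue
        P=P[(P[:,2]>.085)&(P[:,2]<.13)] if t[0]=='s' else P[(P[:,2]>.042)&(P[:,2]<.06)]
        L=Rc.inv().apply(P-p)
        print(n,t,round(r['score'],2),len(P),np.round(np.median(P,0),3),rect(P),'tool x',np.round(np.percentile(L[:,0],[1,50,99]),3),'y,z',np.round(np.median(L,0)[1:],4),'slope',np.polyfit(L[:,0],L[:,1],1))
cv2.imwrite('pics/hover.png',cv2.hconcat(ims)[...,::-1])
E
```

```text
return _methods._mean(a, axis=axis, dtype=dtype,
  ret = um.true_divide(
Traceback (most recent call last):
IndexError: index -1 is out of bounds for axis 0 with size 0
```

```bash
python3 - <<'E'
from h import *
p,Rc=cur()
print('cmd heading',np.degrees(np.arctan2(*Rc.as_matrix()[[1,0],0])))
ims=[]
for n,b in(('top',(160,250,370,490)),('scene',(90,195,120,260))):
    p1,d=snap(n,n+'5.png'); ims.append(cv2.resize(p1[b[0]:b[1],b[2]:b[3]],(400,300),interpolation=3))
    P,uv=pts(n,d); L=Rc.inv().apply(P-p)
    k=(L[:,0]>-.19)&(L[:,0]<-.02)&(abs(L[:,1])<.025)&(P[:,2]>.09)&(P[:,2]<.125)
    s=L[k]; f=s[s[:,0]<-.05]
    print(n,'stick',k.sum(),'x',np.round(np.percentile(s[:,0],[0,1,99]),4),'y range',np.round(np.percentile(f[:,1],[2,50,98]),4),'top z',np.round(np.median(P[k,2]),4),'slope deg',np.degrees(np.polyfit(f[:,0],f[:,1],1)[0]))
    k=(abs(L[:,0]+.06)<.06)&(abs(L[:,1])<.075)&(P[:,2]>.044)&(P[:,2]<.058)
    c=p1[uv[:,1].astype(int),uv[:,0].astype(int)].astype(int); k&=(c[:,0]-c[:,2]>40)
    print(' rim',k.sum(),rect(P[k]),'toolframe',rect(L[k]),'z',np.median(P[k,2]))
cv2.imwrite('pics/hover.png',cv2.hconcat(ims)[...,::-1])
E
```

```text
cmd heading 141.60546039137068Traceback (most recent call last):
  File "<stdin>", line 10, in <module>
    return _quantile_unchecked(
        a, q, axis, out, overwrite_input, method, keepdims, weights)
    return _ureduce(a,
                    func=_quantile_ureduce_func,
    ...<5 lines>...
                    overwrite_input=overwrite_input,
                    method=method)
    r = func(a, **kwargs)
    result = _quantile(arr,
                       quantiles=q,
    ...<2 lines>...
                       out=out,
                       weights=wgt)
    slices_having_nans = np.isnan(arr[-1, ...])
                                  ~~~^^^^^^^^^
IndexError: index -1 is out of bounds for axis 0 with size 0
```

Probably the arm hides the stick from the top camera. I'll look at the picture itself.

```bash
python3 - <<'E'
from h import *
p,Rc=cur()
p2,d2=snap('scene','scene6.png'); p1=cv2.imread('pics/top5.png')[...,::-1]
ims=[cv2.resize(p1[130:280,340:540],(400,300),interpolation=3),cv2.resize(p2[90:195,120:260],(400,300),interpolation=3)]
cv2.imwrite('pics/hover.png',cv2.hconcat(ims)[...,::-1])
d1=np.load('pics/top.npy')
for n,d in(('top',d1),('scene',d2)):
    P,uv=pts(n,d); L=Rc.inv().apply(P-p)
    k=(L[:,0]>-.19)&(L[:,0]<-.02)&(abs(L[:,1])<.03); print(n,k.sum(),np.histogram(P[k,2],np.arange(-.01,.3,.02)))
    k&=(P[:,2]>.09)&(P[:,2]<.125)
    s=L[k]
    if len(s)>20: print('stick',np.round(np.percentile(s,[1,50,99],axis=0),4).tolist(),np.degrees(np.polyfit(s[:,0],s[:,1],1)[0]))
E
```

```text
top 633 (array([331,  51,  18,  10,   0,   0,   0,   0,   0,   0,   0,   0,   0,
         0,   0]), array([-0.01,  0.01,  0.03,  0.05,  0.07,  0.09,  0.11,  0.13,  0.15,
        0.17,  0.19,  0.21,  0.23,  0.25,  0.27,  0.29]))
scene 1279 (array([496, 138,  55,   6,   9, 295,  30,   0,   0,   0,   0,   8,  24,
        34,  15]), array([-0.01,  0.01,  0.03,  0.05,  0.07,  0.09,  0.11,  0.13,  0.15,
        0.17,  0.19,  0.21,  0.23,  0.25,  0.27,  0.29]))
stick [[-0.1411, -0.0087, -0.0186], [-0.0815, 0.008, -0.0102], [-0.0213, 0.0156, 0.004]] 0.46986267409254057
```

View pics/hover.png

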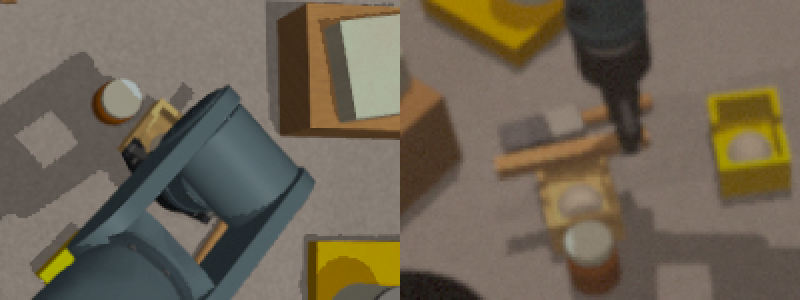

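```bash
python3 - <<'E'
from h import *
from scipy.optimize import minimize
p,Rc=cur()
d=np.load('pics/scene.npy'); im=cv2.imread('pics/scene6.png')[...,::-1].astype(int)
P,uv=pts('scene',d); L=Rc.inv().apply(P-p); ui=uv.astype(int); col=im[ui[:,1],ui[:,0]]
k=(L[:,0]>-.15)&(L[:,0]<-.035)&(abs(L[:,1])<.03)&(P[:,2]>.085)&(P[:,2]<.13)&(col[:,0]-col[:,2]>25)
s=L[k]; zt=np.percentile(s[:,2],10); print('topz tool',zt)
f=s[s[:,2]<zt+.005]; print(len(f),'xmin',f[:,0].min(),'y',np.round(np.percentile(f[:,1],[2,25,50,75,98]),4),'slope',np.degrees(np.polyfit(f[:,0],f[:,1],1)[0]))
k=(np.hypot(P[:,0]-.516,P[:,1]+.362)<.085)&(P[:,2]>.03)&(P[:,2]<.056)&(col[:,0]-col[:,2]>25)
Q=P[k]; rim=Q[Q[:,2]>.044]; print(len(Q),len(rim),'z',np.percentile(rim[:,2],[10,50,90]))
best=[]
for a in (50,51,51.6,52.5):
    for cx in np.arange(.506,.530,.001):
        for cy in np.arange(-.372,-.350,.001):
            r=np.radians(a-90); e=np.array([np.cos(r),np.sin(r)]); g=np.array([-e[1],e[0]])
            D=rim[:,:2]-[cx,cy]; x=abs(D@e); y=abs(D@g)
            out=np.maximum(np.maximum(x-.040,y-.055),0); inn=np.minimum(np.maximum(.032-x,0),np.maximum(.047-y,0))
            nt=(x>.032)*np.maximum(.013-y,0)
            best.append((np.sum(np.minimum(out+inn+nt,.006)),a,cx,cy))
best.sort(); print(np.round(best[:8],4))
E
```

```text
topz tool -0.01328388054460611
144 xmin -0.1404243602803346 y [-0.0067 -0.0012  0.0045  0.0095  0.0143] slope 0.16935418645044828
196 108 z [0.04486498 0.04761941 0.05065578]
[[ 2.28e-02  5.16e+01  5.18e-01 -3.60e-01]
 [ 2.31e-02  5.10e+01  5.18e-01 -3.60e-01]
 [ 2.37e-02  5.16e+01  5.18e-01 -3.59e-01]
 [ 2.40e-02  5.10e+01  5.18e-01 -3.59e-01]
 [ 2.48e-02  5.25e+01  5.18e-01 -3.59e-01]
 [ 2.49e-02  5.25e+01  5.18e-01 -3.60e-01]
 [ 2.56e-02  5.10e+01  5.17e-01 -3.59e-01]
 [ 2.57e-02  5.00e+01  5.18e-01 -3.59e-01]]
```

apply_moves([
  {"jaw": 0,"offset": [-1.5,-0.5,8],"rot": [0,0,0]},
  {"jaw": 0,"offset": [-1.5,-0.5,10],"rot": [0,0,0]},
  {"jaw": 0,"offset": [0,0,10],"rot": [0,0,0]},
  {"jaw": 0,"offset": [0,0,8],"rot": [0,0,0]},
  {"jaw": 0,"offset": [0,0,4],"rot": [0,0,0]},
])

```text
time_s: 14.8
eef_pos: [0.4699, -0.3244, 0.0572]
eef_rot: [-0.001, 0.329, 0.944, -0.0]
wrist_force: [-0.3, 0.4, 0.2]
opening: 0.191
grasp_force: 60.4
```

apply_moves([
  {"jaw": 0,"offset": [0,0,3],"rot": [0,0,0]},
  {"jaw": 0,"offset": [0,0,3],"rot": [0,0,0]},
  {"jaw": 0,"offset": [0,0,2],"rot": [0,0,0]},
  {"jaw": 0,"offset": [0,0,2],"rot": [0,0,0]},
  {"jaw": 0,"offset": [0,0,0],"rot": [0,0,0]},
])

```text
time_s: 15.42
eef_pos: [0.4702, -0.3247, 0.048]
eef_rot: [-0.001, 0.329, 0.944, -0.001]
wrist_force: [-0.1, 0.6, -0.4]
opening: 0.192
grasp_force: 60.4
```

```bash
python3 - <<'E'
from h import *
st(); p,R_=cur()
im,d=snap('scene','scene7.png')
cv2.imwrite('pics/low.png',cv2.resize(im[90:195,120:260],(700,525),interpolation=3)[...,::-1])
E
```

```text
t 15.425 pos [ 0.4702 -0.3247  0.048 ] q [-0.81  0.4   1.74 -0.    1.   -1.71] F [-0.1  0.6 -0.4] open 0.192 g 60.4
```

View pics/low.png

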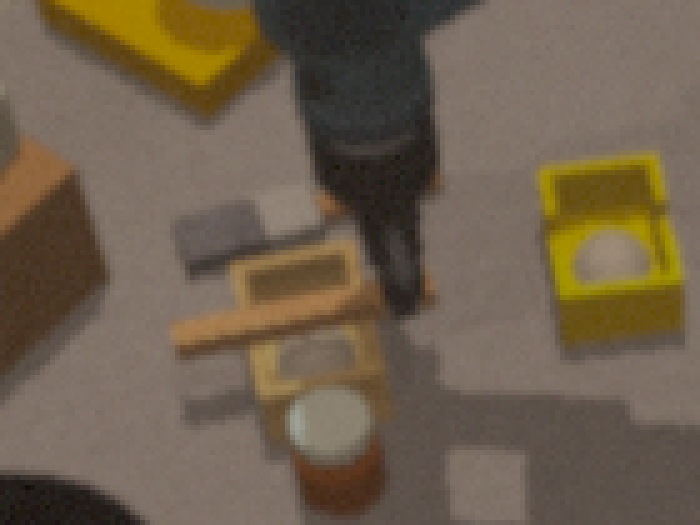

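The stick now lies across the mould, from (175,335) to (430,290) in the crop, and has entered the notches with no contact force. I'll lower it the rest of the way.

apply_moves([
  {"jaw": 0,"offset": [0,0,3],"rot": [0,0,0]},
  {"jaw": 0,"offset": [0,0,2],"rot": [0,0,0]},
  {"jaw": 0,"offset": [0,0,2],"rot": [0,0,0]},
  {"jaw": 0,"offset": [0,0,1],"rot": [0,0,0]},
  {"jaw": 0,"offset": [0,0,0],"rot": [0,0,0]},
])

```text
time_s: 16.1
eef_pos: [0.4701, -0.3247, 0.04]
eef_rot: [-0.001, 0.329, 0.944, -0.001]
wrist_force: [-0.4, -0.0, -0.9]
opening: 0.192
grasp_force: 60.4
```

apply_moves([
  {"jaw": 0,"offset": [0,0,1],"rot": [0,0,0]},
  {"jaw": 0,"offset": [0,0,0.5],"rot": [0,0,0]},
  {"jaw": 0,"offset": [0,0,0],"rot": [0,0,0]},
  {"jaw": 0,"offset": [0,0,0],"rot": [0,0,0]},
  {"jaw": 0,"offset": [0,0,0],"rot": [0,0,0]},
])

```text
time_s: 16.73
eef_pos: [0.4702, -0.3248, 0.0386]
eef_rot: [-0.001, 0.329, 0.944, -0.001]
wrist_force: [0.5, -0.4, -1.0]
opening: 0.195
grasp_force: 60.4
```

apply_moves([
  {"jaw": 0,"offset": [0,0,0.5],"rot": [0,0,0]},
  {"jaw": 0,"offset": [0,0,0.5],"rot": [0,0,0]},
  {"jaw": 0,"offset": [0,0,0],"rot": [0,0,0]},
  {"jaw": 0,"offset": [0,0,0],"rot": [0,0,0]},
  {"jaw": 0,"offset": [0,0,0],"rot": [0,0,0]},
])

```text
time_s: 17.35
eef_pos: [0.4702, -0.3248, 0.0376]
eef_rot: [-0.001, 0.329, 0.944, -0.001]
wrist_force: [-0.4, 0.3, 0.7]
opening: 0.195
grasp_force: 60.6
```

```bash
python3 - <<'E'
from h import *
st()
E
```

```text
t 17.35 pos [ 0.4702 -0.3248  0.0376] q [-0.81  0.42  1.74 -0.    0.98 -1.71] F [-0.4  0.3  0.7] open 0.195 g 60.6
```

Nearly zero drop is left. I'll release gently and retreat upward.

apply_moves([
  {"jaw": 0.25,"offset": [0,0,0],"rot": [0,0,0]},
  {"jaw": 0.35,"offset": [0,0,0],"rot": [0,0,0]},
  {"jaw": 0.45,"offset": [0,0,0],"rot": [0,0,0]},
  {"jaw": 0.45,"offset": [0,0,0],"rot": [0,0,0]},
  {"jaw": 0.45,"offset": [0,0,0],"rot": [0,0,0]},
])

```text
time_s: 17.98
eef_pos: [0.4702, -0.3248, 0.0376]
eef_rot: [-0.001, 0.329, 0.944, -0.001]
wrist_force: [0.1, -0.3, 0.6]
opening: 0.444
grasp_force: 0.0
```

apply_moves([
  {"jaw": 0.45,"offset": [0,0,-10],"rot": [0,0,0]},
  {"jaw": 0.45,"offset": [0,0,-20],"rot": [0,0,0]},
  {"jaw": 0.45,"offset": [0,0,-40],"rot": [0,0,0]},
  {"jaw": 0.45,"offset": [0,0,-50],"rot": [0,0,0]},
  {"jaw": 0.45,"offset": [0,0,-50],"rot": [0,0,0]},
])

```text
time_s: 18.6
eef_pos: [0.4706, -0.3247, 0.2109]
eef_rot: [0.0, 0.329, 0.944, -0.001]
wrist_force: [-0.7, -0.2, 0.4]
opening: 0.448
grasp_force: 0.0
```

apply_moves([
  {"jaw": 0.45,"offset": [10,40,0],"rot": [0,0,0]},
  {"jaw": 0.45,"offset": [20,40,0],"rot": [0,0,0]},
  {"jaw": 0.45,"offset": [30,40,0],"rot": [0,0,0]},
  {"jaw": 0.45,"offset": [30,40,0],"rot": [0,0,0]},
  {"jaw": 0.45,"offset": [30,40,0],"rot": [0,0,0]},
])

```text
time_s: 19.23
eef_pos: [0.5009, -0.092, 0.2093]
eef_rot: [0.001, 0.329, 0.944, -0.001]
wrist_force: [0.7, 0.4, -0.1]
opening: 0.451
grasp_force: 0.0
```

```bash
python3 - <<'E'
from h import *
st(); ims=[]
for n,b in(('top',(160,250,370,490)),('scene',(90,195,120,260))):
    p1,d=snap(n,n+'8.png'); ims.append(cv2.resize(p1[b[0]:b[1],b[2]:b[3]],(400,300),interpolation=3))
    for t in('stick_center','mould_seat','tube_center'):
      for r in ctrl.outline_of(n,t):
        P,uv=pts(n,d,r['region'])
        if len(P)<20: continue
        if t[0]=='s': P=P[P[:,2]>.035]
        if t[0]=='m': P=P[P[:,2]>.044]
        if len(P)>5: print(n,t,round(r['score'],2),np.round(r['position']),np.round(np.median(P,0),3),rect(P))
cv2.imwrite('pics/fin.png',cv2.hconcat(ims)[...,::-1])
E
```

```text
t 19.225 pos [ 0.5009 -0.092   0.2093] q [-0.41  0.05  1.79 -0.    1.29 -1.31] F [ 0.7  0.4 -0.1] open 0.451 g 0.0
top stick_center 0.89 [427. 204.] [ 0.514 -0.358  0.053] (array([ 517.1, -363. ]), array([ 21.7, 162.6]), np.float32(141.4))
top mould_seat 0.95 [389. 268.] [ 0.345 -0.256  0.05 ] (array([ 343.7, -256.3]), array([110.4,  81.7]), np.float32(47.6))
top mould_seat 0.76 [427. 203.] [ 0.513 -0.361  0.05 ] (array([ 513.3, -361.6]), array([110.9,  88.9]), np.float32(52.0))
top mould_seat 0.22 [273. 184.] [0.555 0.026 0.092] (array([559.1,  28.1]), array([52.3, 51.8]), np.float32(46.6))
top tube_center 0.79 [140. 276.] [0.319 0.375 0.029] (array([314.6, 380.2]), array([198.2,  41.9]), np.float32(29.6))
top tube_center 0.64 [153. 182.] [0.557 0.346 0.029] (array([560.8, 354.1]), array([213.6,  44.5]), np.float32(21.3))
scene stick_center 0.67 [179. 157.] [ 0.522 -0.358  0.048] (array([ 518.3, -362. ]), array([ 32.3, 162.2]), np.float32(141.3))
scene mould_seat 0.6 [235. 141.] [ 0.385 -0.253  0.047] (array([ 407.1, -210.9]), array([254.2,  40.2]), np.float32(55.2))
scene mould_seat 0.59 [180. 161.] [ 0.524 -0.353  0.048] (array([ 531.1, -343.4]), array([154.2,  79.2]), np.float32(51.0))
scene tube_center 0.88 [419. 238.] [0.333 0.387 0.026] (array([317.5, 387. ]), array([206.6,  45.9]), np.float32(28.3))
scene tube_center 0.62 [366. 293.] [0.575 0.358 0.028] (array([558. , 354.1]), array([203.4,  37.9]), np.float32(20.7))
```

View pics/fin.png

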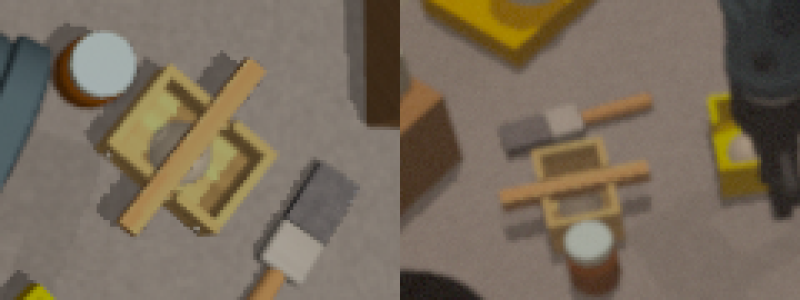

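The stick sits in both notches, overhanging about equally, with its centre within about 2 mm of the mould's middle in the top camera. Its top is at 53 mm, as expected, and the tube lies flat. I'm handing in.

```bash
python3 -c "
from bench import ctrl
print(ctrl.hand_in())"
```

```text
the job is handed in; nothing more can be done
None
```

I drew the stick from the far tube and set it in both notches of the plywood mould, the empty tube lies flat on the bench, and the job was handed in at about 19 s; the hand-in returned no verdict.

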